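Set the mixer's timing pulley to its mark and pin it

TASK

The dough mixer's belt drive has to be locked at its timing mark before the belt is changed. First move the steel pin from its parking post into the guide bore beside the fixed pointer and let go, so that it stands on the pulley's flange; then take the pulley by its toothed rim, which has some worn play on the hub, and turn it until the engraved mark faces the pointer and the pin drops home into the notch. Then turn on gently until the pulley bears snugly on the pin, with about 5 N on the pin and never forcing it to 20 N, hold that for a moment, then let go, leaving the things round about where they are.

Things in the scene. Friction and masses are not known exactly. Their poses are not given: they have to be found in the camera images.
- wheel_centre (a point): on the pulley's upright axis, level with the rim's top (82 mm above the table); its x points to the guide bore. Aluminium timing pulley lying flat on a fixed round grey housing (190 mm across). Upright toothed rim: radius 66 mm outside, 56 inside. Flat flange below it out to radius 91, upper face at height 52 mm, 8 mm thick. Web inside the rim at 51.5 mm; hub radius 14, up to 67 mm
- wheel: the pulley's flange and hub; origin on the axis at table height, x points to notch and mark. Stiff bearing: turning it takes 0.2 N m (3 N at the rim), and it stays where it is left. The rim turns on the hub with 0.36 rad of free play (nearly no force), lying anywhere in it at the start. The mark starts 0.5 to 1.2 rad counterclockwise, seen from above, of the pointer: turn clockwise
- notch (a point): the notch in the pulley's flange, at radius 84 mm on the flange's upper face; turns with the pulley. A radial slot 11.6 mm wide, open at the flange's edge and cut right through. The engraved mark, a thin dark line along a radius on the web and the flange, lies on the same radius. The load on a pin in it is the turning moment about the axis, less the bearing's 0.2 N m, over 84 mm; the twist of fingers clamped on the rim counts as well as their push
- guide_mouth (a point): centre of the top of the fixed guide bore: upright, 11.6 mm wide, in a steel block 30 x 30 x 30 mm at radius 84 mm from the pulley's axis; block top 88 mm above the table, underside 6 mm above the flange. The fixed pointer is a flat steel point on the block, reaching inwards over the rim on the same radius, its top level with the block's
- pin_head (a point): centre of the steel pin's head (22 mm across, 32 high). Below it a shank 10 mm across, 47 long, its last 3 mm tapered to 6 mm; foot 63 mm below this point. Parked, it hangs in a 26 mm square post beside the housing, head resting on the post's top (100 mm high). To lift its foot clear of the post, raise it 50 mm
- pin: the pin as a whole, about 80 g; origin at the middle of its foot, z up to the head. In the guide it slides freely: standing on the flange, its head's centre is 27 mm above guide_mouth; when the notch comes under it, it drops 11 mm by itself until its head rests on the block (centre 16 mm above guide_mouth), and from then on it stops the pulley
- cup_press: the fixed two-cup press, right of the drive: 405 mm wide, 366 deep and, with its head raised, about 0.4 m high; origin under its middle, its front 0.15 m nearer the robot. The arm must stay clear of it
- small_tin: food tin, 57 mm across, 72 mm high, standing behind the drive; origin under its middle; bystander
- masking_tape: roll of masking tape, 96 mm across, 25 mm high, lying flat left of the drive; origin under its middle; bystander
- measure_spoon: steel measuring spoon, 107 mm long, lying right of the drive; origin under its middle; bystander
Mind the look-alikes: they are no part of the job. There is more than one size of the pin; the job needs the middle-sized.

How it is judged:
On the way, in this order (a step that is already met when the one before it is completed fails the run):
1. the pin stands released in the guide bore on the pulley's flange, the notch still more than 20 mm away (horizontal distance between pin_head and guide_mouth below 0.007 m and angle between pin's own z axis and vertical below 0.14 rad and z of pin_head in the frame of guide_mouth between 0.0225 and 0.032 m and contact force between the fingers and pin below 0.2 N and horizontal distance between notch and guide_mouth above 0.02 m), for 0.2 s.
2. the pin has dropped home and the pulley bears on it with more than 2.5 N (horizontal distance between pin_head and guide_mouth below 0.007 m and angle between pin's own z axis and vertical below 0.14 rad and z of pin_head in the frame of guide_mouth below 0.0185 m and contact force between wheel and pin above 2.5 N), for 0.3 s.
At the end, for the whole second after the job is handed in: The mark faces the pointer (notch within 5 mm of the guide bore's axis), the pin stands upright in the guide and has dropped home (its head within 2.5 mm of resting on the guide block), and pin and pulley are at rest and released (horizontal distance between pin_head and guide_mouth below 0.007 m and angle between pin's own z axis and vertical below 0.14 rad and z of pin_head in the frame of guide_mouth below 0.0185 m and horizontal distance between notch and guide_mouth below 0.005 m and linear speed of pin below 0.02 m/s and angular speed of wheel below 0.05 rad/s); the robot touches nothing.
It fails at once if the pulley is forced against the pin with more than 20 N (contact force between wheel and pin above 20 N).
It fails at once if the small tin is pushed more than 30 mm away (distance of small_tin from where it was at the start of the episode above 0.03 m).
It fails at once if the masking tape is pushed more than 30 mm away (distance of masking_tape from where it was at the start of the episode above 0.03 m).
It fails at once if the measure spoon is pushed more than 30 mm away (distance of measure_spoon from where it was at the start of the episode above 0.03 m).
It also fails if it takes over 72 s, if anything falls off the work surface, if the arm or the gripper's body presses on something with over 40 N, if the wrist force passes 120 N, or if a joint passes its speed limit or range.

ROBOT

A 6-joint arm with a two-finger parallel gripper is mounted at the origin on a cart in front of the work surface, level with it; the furniture and walls round the work are solid. World frame = base frame: x ahead of the robot, y to its left, z up, the work surface at z = 0. Lengths are in m, angles in rad, forces in N, time in s.
With the tool pointing down it reaches from about 0.3 to 0.875 m from the base axis. Payload 6.4 kg.
Tool frame: the origin (TCP) lies between the finger pads; the fingertips stand r.tips_ahead ahead of it and the grasp point (between the pads) lies 11 mm behind it (r.tips_ahead is the distance from the TCP to the fingertips, in m); z points along the fingers, y is the line along which they close (so a half turn about z gives the same grasp; the last joint's range is limited). The gripper opens to 88 mm and grips with 3 to 60 N. Pads are 18 mm wide; open, the fingers measure 123 mm over their backs; the gripper's body (75 mm by 187 mm) begins 45 mm behind the grasp point.
Start: joints at [-1.394, 0.181, 1.607, -0, 1.354, -0.206], TCP at [0.215, -0.533, 0.247] pointing down, gripper open.
Joint ranges: [-2.99, 2.99], [-0.89, 2.07], [0.3, 2.58], [-1.14, 4.28], [0, 2.63], [-3.12, 3.12]. Speed limits (rad/s): [2.57, 2.57, 3.01, 3.14, 3.14, 3.14].

INTERFACE

Orientations are given as a unit quaternion [w, x, y, z].
In Python, from plant import r, snapshot, camera_params gives the robot as it stands.
- The arm moves only by the tool move_arm, never from a script. Its arguments are lists of equal length, an entry for each row: "dp": the shift along the world's x, y, z in mm, a list of three; "twist": the turn about the world's z in rad. In form: {"dp": [[x, y, z], ...], "twist": [twist, ...]}. A call has 1 to 12 rows; each row shifts and turns the commanded pose from where the row before left it; what a row does not reach is not made up. A row lasts 1/12 s, in which the tool goes at most 41.7 mm and 7.16 degrees, less where a joint would pass 70% of its speed; a pose out of reach is approached as far as the arm can. A call with a gripper value outside its range is refused whole. "hand" is the finger opening in mm, from 0 to 88.1, set as the call begins (left out, the last holds). The fingers move at their own pace and stop on an object; the grip force is fixed at half the most. Time passes only in rows, so rows that do not move let the fingers close. It gives the time, the measured TCP pose, the force, the opening and the grip force at its end, in the units of the state.
- r.read_state(): the state, without advancing time (a new reading comes with each control period).
- snapshot(name): name is "side" or "top"; returns (picture, depth): 384x512x3 uint8, blue, green, red; 384x512 float32, m along the optical axis (not along the pixel's ray), 0 where there is no reading.
- camera_params(name): a dict with "vertical_fov" (degrees; the focal length in pixels is half the picture's height over the tangent of half this angle, whatever the lens; pixels are square), "cx", "cy" (the principal point, pixels), "extrinsics" (4x4, takes a point from camera to world coordinates). Camera axes: x right, y up, looking along -z (the intrinsics and any distortion apply to the point x, -y, -z); pixel columns grow to the right and rows downward; lengths in m; the calibration is good to about 2 mm. A picture is of the moment at which its call begins. camera_params takes no time and is no camera call.
- r.finish_job(): hands the job in; it is judged then, once.
The state is a dict: "clock": time; "joint_pos": joint angles; "joint_velocities": joint speeds; "tau": joint torques, N m; "position": TCP position; "tool_rot": TCP orientation; "wrist_force": force on the tool from outside, world axes, zero at the start; "moment": the same for the moment, N m; "width": finger opening in m; "grip_force": force on a finger pad.
Only numpy, scipy, OpenCV 4.12 (cv2) and the standard library are available. Lean on these libraries where they do the work, as an engineer would, in place of code of your own. Each camera call takes 0.05 s, during which the arm holds its last target. There are 200 camera calls.

## Working session

There is one attempt and no reset: what is moved stays moved. The work goes in short steps, Python scripts to look and compute and a tool call to move; the robot and the scene stay as the last step left them, time stands still between calls to the robot, and variables do not carry over. Pictures are saved under pics/ and viewed, at most 10 in all, crops included, and the job is handed in when it is done.

Besides the shell and the picture viewer there is one more tool, called after "Emit:" by a JSON object that holds its "name" and its "arguments", one argument or row to a line. move_arm: Moves the arm, as the interface text tells. Its arguments: {"type":"object","properties":{"dp":{"type":"array"},"twist":{"type":"array"},"hand":{"type":"number"}},"required":["dp","twist"]}

```bash
ls; mkdir -p pics; cat > h.py <<'E'
import numpy as np, cv2
from plant import r, snapshot, camera_params
def load(n):
    return np.load(f'/tmp/{n}.npz')
def snap(n):
    im,d=snapshot(n); np.savez(f'/tmp/{n}.npz',im=im,d=d); return im,d
def K(n):
    p=camera_params(n); f=192/np.tan(np.radians(p['vertical_fov'])/2); return f,p['cx'],p['cy'],np.array(p['extrinsics']),p
def ray(n,u,v):
    f,cx,cy,E,_=K(n); d=np.array([(u-cx)/f,-(v-cy)/f,-1.]); return E[:3,3],E[:3,:3]@d
def onz(n,u,v,z):
    o,d=ray(n,u,v); return o+d*(z-o[2])/d[2]
def proj(n,P):
    f,cx,cy,E,_=K(n); q=np.linalg.inv(E)@np.append(P,1); return cx+f*q[0]/-q[2], cy-f*q[1]/-q[2]
def cloud(n,d):
    f,cx,cy,E,_=K(n); v,u=np.mgrid[:384,:512]; c=np.stack([(u-cx)/f*d,-(v-cy)/f*d,-d,np.ones_like(d)],-1); return (c@E.T)[...,:3]
E
python3 - <<'E'
from h import *
for n in('side','top'):
    im,d=snap(n); cv2.imwrite(f'pics/{n}0.png',im); p=camera_params(n); print(n,p)
print(r.read_state(), r.tips_ahead)
E
```

```text
pics
side {'vertical_fov': 50.7581951784894, 'cx': 255.55777048436406, 'cy': 191.08612656825113, 'extrinsics': array([[-0.9873805 ,  0.08706512, -0.13228534,  0.39532976],
       [-0.15826102, -0.57286572,  0.80422529,  1.02711944],
       [-0.00576177,  0.81501198,  0.57941546,  0.70122304],
       [ 0.        ,  0.        ,  0.        ,  1.        ]])}
top {'vertical_fov': 43.28516903194444, 'cx': 252.54412576855808, 'cy': 196.85581451830996, 'extrinsics': array([[ 0.00411963,  0.98754346, -0.15729255,  0.33301498],
       [-0.9999904 ,  0.00383348, -0.00212256,  0.19167348],
       [-0.00149314,  0.15729979,  0.98754977,  1.25849664],
       [ 0.        ,  0.        ,  0.        ,  1.        ]])}
{'clock': 0.1, 'joint_pos': array([-1.39431489e+00,  1.81512082e-01,  1.60785677e+00,  1.71848569e-05,
        1.35381468e+00, -2.06286726e-01]), 'joint_velocities': array([-0.00041483, -0.0038984 , -0.00273681,  0.00017373, -0.0001473 ,
       -0.00059555]), 'tau': array([ 9.42806073e-04, -4.34816229e+01, -3.42696333e+01,  7.03760935e-02,
        3.40181740e-02, -4.12248232e-05]), 'position': array([ 0.21470337, -0.53292208,  0.2458995 ]), 'tool_rot': array([-7.95228693e-04,  9.81741941e-01,  1.90216007e-01,  2.02422942e-05]), 'wrist_force': array([ 0.41127145, -0.46809811,  0.43106539]), 'moment': array([0.02272575, 0.02066411, 0.02729537]), 'grip_force': 0.0, 'width': 0.08804227783689278} 0.008
```

View pics/top0.png

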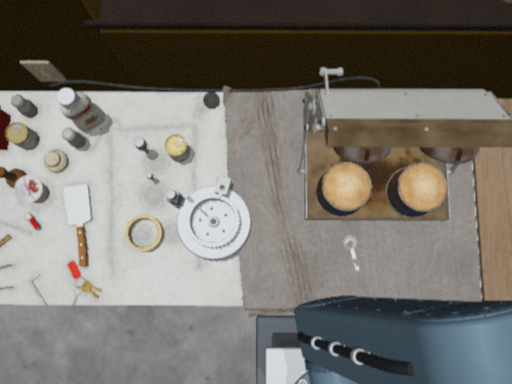

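View pics/side0.png

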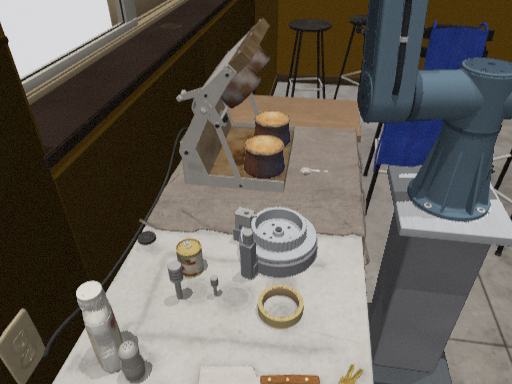

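Candidates for the pin, top view: (175,198) on a post next to the housing, (140,145) large pin, (152,178) small pin. In the side view these are (248,240), (176,270) and (214,283). The parked one on the square post at (175,198) fits the description, so I'll check it in a close crop.

```bash
python3 - <<'E'
from h import *
a=load('top')['im'][130:270,120:260]; b=load('side')['im'][190:310,160:330]
a=cv2.resize(a,(560,560),interpolation=cv2.INTER_CUBIC)
cv2.imwrite('pics/c1.png',a)
cv2.imwrite('pics/c2.png',cv2.resize(b,None,fx=4,fy=4,interpolation=cv2.INTER_CUBIC))
for n in('top','side'):
    L=load(n); P=cloud(n,L['d']); np.save(f'/tmp/P{n}.npy',P)
P=np.load('/tmp/Ptop.npy')
for u,v in [(175,198),(140,145),(152,178),(224,187),(214,222),(210,210)]:
    print(u,v,P[v,u].round(4), P[v-4:v+5,u-4:u+5,2].max().round(3))
# pulley centre : points on flange/rim top
m=(abs(P[...,0]-.4)<.3)
sub=np.zeros(m.shape,bool); sub[170:270,160:260]=1
for lo,hi in((.076,.086),(.048,.056)):
    q=P[sub&(P[...,2]>lo)&(P[...,2]<hi)]; print(len(q),q.min(0).round(4),q.max(0).round(4),np.median(q[:,2]))
E
```

```text
175 198 [0.5128 0.3808 0.1078] 1.258
140 145 [0.6452 0.4717 0.1029] 0.107
152 178 [0.5793 0.4571 0.0188] 0.063
224 187 [0.5484 0.2661 0.0619] 0.093
214 222 [0.4595 0.2893 0.067 ] 0.073
210 210 [0.4917 0.3014 0.0491] 1.258
611 [0.3992 0.2269 0.076 ] [0.5696 0.4042 0.086 ] 0.0826563980537307
2845 [0.3739 0.2028 0.048 ] [0.5549 0.3943 0.056 ] 0.05258377000638825
```

View pics/c1.png

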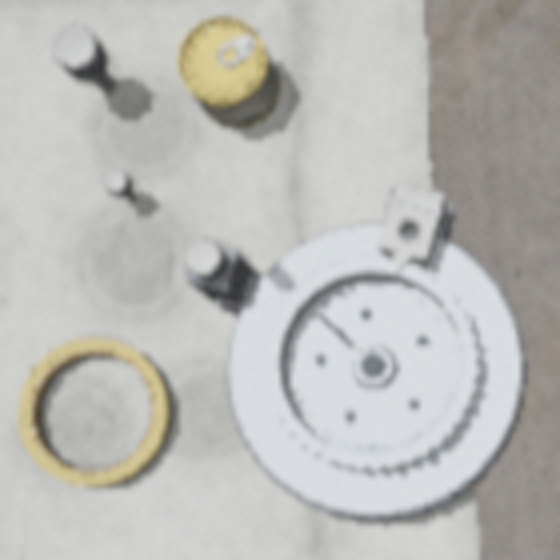

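View pics/c2.png

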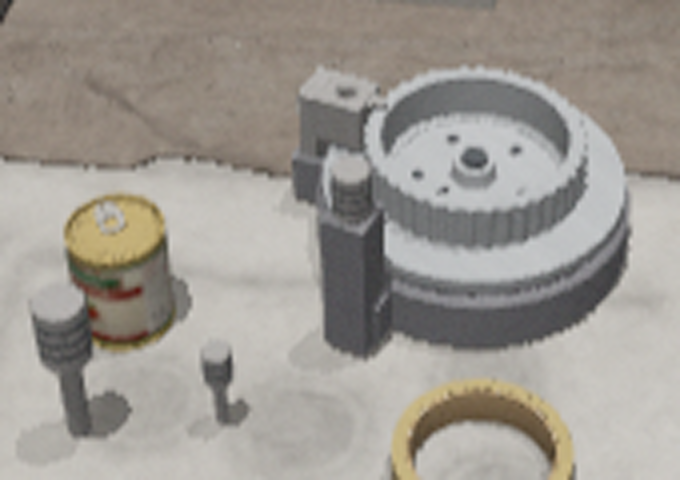

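The crops confirm the parked, middle-sized pin on the square post. Its head is at top view ≈(171,194) and side view ≈(247,229). The guide bore is at top ≈(222,187) and side ≈(247,213). The hub is at top (213,221) and side (278,230). The mark and notch are about 1 rad counterclockwise of the guide, with the notch near top (191,199). The lone large pin at top (140,145) and the lone small one at (152,178) are decoys.

```bash
python3 - <<'E'
from h import *
def dark(n,u,v,w=5):
    g=cv2.cvtColor(load(n)['im'],cv2.COLOR_BGR2GRAY).astype(float)
    p=g[v-w:v+w+1,u-w:u+w+1]; hi=np.percentile(p,70); W=np.clip(hi-20-p,0,None); return p,W
def cen(n,u,v,w):
    p,W=dark(n,u,v,w); y,x=np.mgrid[-w:w+1,-w:w+1]; return u+(W*x).sum()/W.sum(), v+(W*y).sum()/W.sum()
bt=cen('top',222,187,3); bs=cen('side',247,213,3); ht=cen('top',213,221,3); hs=cen('side',278,229,3)
print(bt,bs,ht,hs)
print('bore',onz('top',*bt,.086),onz('side',*bs,.086))
print('hub',onz('top',*ht,.066),onz('side',*hs,.066))
pt=(170.9,193.9); ps=(247.1,228.6)
print('pin',onz('top',*pt,.132),onz('side',*ps,.132))
for n,(u,v) in(('top',(171,196)),('side',(247,233))):
    print(cv2.cvtColor(load(n)['im'],cv2.COLOR_BGR2GRAY)[v-10:v+8,u-9:u+10])
# circles from depth clouds: flange outer edge & rim
for n in('top','side'):
    P=np.load(f'/tmp/P{n}.npy'); z=P[...,2]
    c=np.array([.4595,.289]); d=np.linalg.norm(P[...,:2]-c,axis=-1)
    m=((abs(z-.052)<.004)&(d<.11)).astype(np.uint8)
    k=max(cv2.findContours(m,0,1)[0],key=cv2.contourArea).reshape(-1,2)
    q=np.array([onz(n,u,v,.052)[:2] for u,v in k])
    for c0 in range(3):
        dd=np.linalg.norm(q-c,axis=1); s=q[abs(dd-.091)<.006]
        A=np.c_[2*s,np.ones(len(s))]; x=np.linalg.lstsq(A,(s**2).sum(1),rcond=None)[0]; c=x[:2]
    print(n,c,np.sqrt(x[2]+c@c),len(s))
E
```

```text
(np.float64(221.68909626719056), np.float64(186.79002946954813)) (np.float64(245.97662921348314), np.float64(212.81662921348314)) (np.float64(212.96149490373725), np.float64(221.019818799547)) (np.float64(278.23025276461294), np.float64(229.3884281200632))
bore [0.54456463 0.27026245 0.086     ] [0.54442071 0.26705318 0.086     ]
hub [0.46198391 0.29199682 0.066     ] [0.46179911 0.29324861 0.066     ]
pin [0.51875476 0.38682483 0.132     ] [0.52124101 0.37706992 0.132     ]
[[186 185 186 189 193 195 196 198 201 202 204 205 203 204 205 206 207 208
  207]
 [186 186 186 188 194 193 195 197 202 204 205 206 204 204 206 205 207 206
  205]
 [185 188 190 189 190 191 193 197 198 199 202 203 202 204 206 205 203 204
  205]
 [182 186 189 190 188 190 193 195 194 188 192 193 196 199 201 203 204 203
  205]
 [180 185 191 189 188 190 195 198 199 193 192 185 179 186 194 196 201 204
  205]
 [179 186 191 189 190 194 199 202 203 205 202 191 171 168 181 186 193 194
  198]
 [181 186 191 190 192 199 203 204 208 208 207 202 176 148 162 175 179 174
  186]
 [173 182 189 191 195 203 206 205 209 209 209 208 187
[... 1702 characters left out ...]
 171 116 116 138 174
  181]
 [ 86  93 136 187 161 119 164 168 176 178 178 174 160 137  81 110 105 129
  141]
 [ 87  96 138 188 142  95 120 133 155 156 153 144 104  93  72 110 107 117
  113]
 [ 84 105 124 189 135  80  97  99 107 107 104  99  85  88  65 109 108 111
  109]
 [ 84 112 103 188 137  83  86  81  89  92  88  87  72  84  68 109 106 113
  114]
 [ 88 112 109 175 146  92  96  78  79  76  77  78  79  78  66 108 108 113
  113]
 [ 89 114 117 142 165  86  91  83  94  94  84  89  83  66  61 109 109 114
  111]
 [ 93 111 115 130 170  90  87  78  91  84  75  71  83  77  63  98 127 122
  112]]
top [0.46323622 0.29249577] 0.08964686754638387 200
side [0.46213277 0.29472914] 0.09020059090662552 102
```

Emit:
{"name": "move_arm", "arguments": {
  "dp": [
    [10,40,0],
    [10,40,0],
    [10,40,0],
    [10,40,0],
    [10,40,0],
    [10,40,0],
    [10,40,0],
    [10,40,0],
    [10,40,0],
    [10,40,0],
    [10,40,0],
    [10,40,0]
  ],
  "twist": [0.1,0.1,0.1,0.1,0.1,0.1,0.1,0.1,0.1,0.1,0.1,0.088]
}}

```text
clock: 1.1
position: [0.3345, -0.0515, 0.2467]
tool_rot: [0.0, 0.706, 0.709, 0.0]
wrist_force: [0.8, -0.5, -0.6]
width: 0.0881
grip_force: 0.0
```

```bash
python3 - <<'E'
from h import *
for n,(u,v) in(('top',(171,196)),('side',(247,233))):
    P=np.load(f'/tmp/P{n}.npy'); S=P[v-14:v+14,u-12:u+12]; 
    q=S[(S[...,2]>.122)&(S[...,2]<.14)]; print(n,len(q),q.mean(0),q.min(0),q.max(0))
    m=(S[...,2]>.122)&(S[...,2]<.14); vv,uu=np.nonzero(m); print(uu.min()+u-12,uu.max()+u-12,vv.min()+v-14,vv.max()+v-14, uu.mean()+u-12,vv.mean()+v-14)
    print((S[...,2]*1000).astype(int)[2:24,3:22])
for c in ((170.2,193.8),(170,194.2)): print(onz('top',*c,.132))
for c in ((247.2,231.5),(247.2,231)): print(onz('side',*c,.132))
E
```

```text
top 73 [0.51951582 0.38788813 0.13149715] [0.5095073  0.3780706  0.12412981] [0.53152795 0.398486   0.13587073]
166 175 189 198 170.4931506849315 193.6164383561644
[[  -4    1   -2   -2    3    0    0    2    0   -1   -2    1    0   -4
    -4    1    1    0   -4]
 [  -2    2    1    0    1    4    6    0   -4    2   -1    1    3    2
     3    0    0    3    2]
 [  -1    0   -2    0    0    0    2    0    0   -5    3    6    4    1
    -1   -1    0    2    3]
 [   0    1    0   -1    2    1    2   -1    0    0    1    3    0    3
    -1   -3    0   -3    1]
 [  -1    0    1    1    0   -3    1    1   -1   -2    5    1    0    1
     3    0    0    3   -2]
 [   2    4   -2    3    0    4   -1   98  133  126    3    3    0    0
    -2    0    0    1    0]
 [   0    1    0   -4    0    0  135  135  129  129  131  128    3 1258
     1   -2   -1    2    0]
 [   0   -1    0   -1   -1  131  131  134  132  134  135  129  131  101
   101    1   -2    3    1]
 [  -1    2    1    4  134  134  131  131  128  130  135  132  131  124
   103  100  100  103   -1]
 [  -2    3    1    4  131  131  132
[... 2654 characters left out ...]
22  38  51  52 126 129 127 131 128 129 128 129 126 125  67  69  74
   76]
 [ 18 701  39  50  52 125 125 126 126 128 126 127 124 124 121  64  65  70
   73]
 [ 15  37  38  53  53 119 123 125 126 124 124 124 123 119 119  61  63  68
   69]
 [ 11  38  39  51  53 116 118 120 122 121 121 122 120 118 114  56  57  64
   68]
 [  8  36  39  50  50 111 116 119 118 119 116 116 117 116 112  54  56  62
   62]
 [  1  36  39  47  51 112 115 115 115 116 115 114 114 112 108 100 102  99
   58]
 [  0  35  38  40 100 106 111 112 111 113 112 113 110 111 106 100 100  97
   57]]
[0.51898758 0.38848483 0.132     ]
[0.51802897 0.38892739 0.132     ]
[0.51938013 0.38631995 0.132     ]
[0.51966228 0.38473123 0.132     ]
```

Emit:
{"name": "move_arm", "arguments": {
  "dp": [
    [0,41,0],
    [0,41,0],
    [0,41,0],
    [0,41,0],
    [0,41,0],
    [0,41,0],
    [20,35,0],
    [20,30,0],
    [30,25,0],
    [35,20,0],
    [35,18,0],
    [0,0,0]
  ],
  "twist": [0,0,0,0,0,0,0,0,0,0,0,0]
}}

```text
clock: 2.1
position: [0.4789, 0.3226, 0.2436]
tool_rot: [-0.0, 0.707, 0.707, -0.001]
wrist_force: [-0.8, -0.4, 0.0]
width: 0.0882
grip_force: 0.0
```

Emit:
{"name": "move_arm", "arguments": {
  "dp": [
    [15,22,0],
    [15,23,0],
    [14,22,0],
    [0,0,-35],
    [0,0,-35],
    [0,0,-25],
    [0,0,-10],
    [0,0,0],
    [0,0,0],
    [0,0,0]
  ],
  "twist": [0,0,0,0,0,0,0,0,0,0],
  "hand": 50
}}

```text
clock: 2.93
position: [0.52, 0.3882, 0.1441]
tool_rot: [0.001, 0.707, 0.707, 0.002]
wrist_force: [0.3, -0.6, 0.7]
width: 0.0501
grip_force: 0.0
```

```bash
python3 - <<'E'
from h import *
im,d=snap('side'); s=r.read_state(); print(s['position'],s['width'])
cv2.imwrite('pics/s1.png',cv2.resize(im[150:300,170:340],None,fx=4,fy=4,interpolation=cv2.INTER_CUBIC))
E
```

```text
[0.5201744  0.38822227 0.14436749] 0.049969615674623644
```

View pics/s1.png

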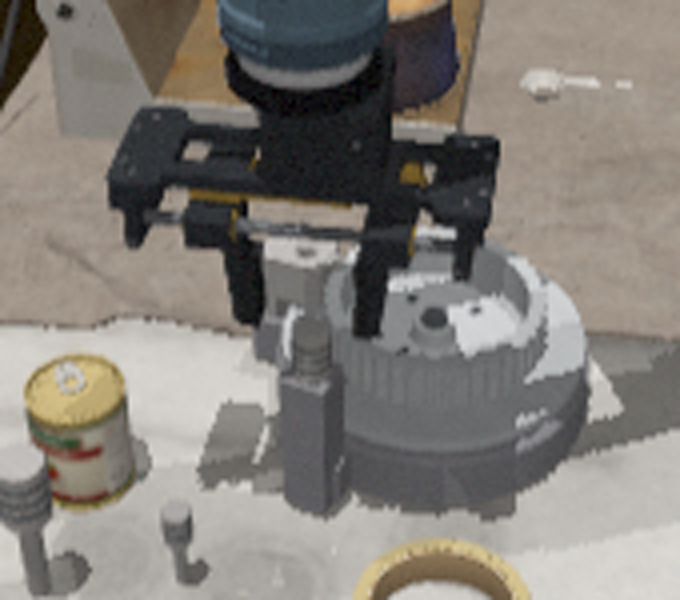

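The crop shows the fingers straddling the parked pin's head: tips at crop (248,320) and (367,330), head top at (313,325). I'll go down and close.

Emit:
{"name": "move_arm", "arguments": {
  "dp": [
    [0,0,-20],
    [0,0,-10],
    [0,0,0],
    [0,0,0]
  ],
  "twist": [0,0,0,0]
}}

```text
clock: 3.32
position: [0.5186, 0.3875, 0.1119]
tool_rot: [-0.0, 0.707, 0.707, -0.0]
wrist_force: [-0.9, 0.6, -0.2]
width: 0.05
grip_force: 0.0
```

Emit:
{"name": "move_arm", "arguments": {
  "dp": [
    [0,0,0],
    [0,0,0],
    [0,0,0],
    [0,0,0],
    [0,0,0],
    [0,0,0]
  ],
  "twist": [0,0,0,0,0,0],
  "hand": 10
}}

```text
clock: 3.82
position: [0.5191, 0.3878, 0.1122]
tool_rot: [0.0, 0.707, 0.707, 0.0]
wrist_force: [-0.9, -0.8, 2.0]
width: 0.0209
grip_force: 30.0
```

Emit:
{"name": "move_arm", "arguments": {
  "dp": [
    [0,0,5],
    [0,0,15],
    [0,0,20],
    [0,0,15],
    [0,0,5],
    [2,-10,0],
    [5,-22,0],
    [6,-28,0],
    [6,-28,0],
    [4,-20,0],
    [2,-10,0],
    [0,0,0]
  ],
  "twist": [0,0,0,0,0,0,0,0,0,0,0,0]
}}

```text
clock: 4.82
position: [0.5438, 0.2671, 0.1706]
tool_rot: [-0.0, 0.708, 0.706, -0.001]
wrist_force: [0.1, 0.3, -0.7]
width: 0.0213
grip_force: 30.0
```

Emit:
{"name": "move_arm", "arguments": {
  "dp": [
    [0,-1,0],
    [0,0,0],
    [0,0,0]
  ],
  "twist": [0,0,0]
}}

```text
clock: 5.07
position: [0.5433, 0.2697, 0.1715]
tool_rot: [-0.0, 0.707, 0.708, -0.0]
wrist_force: [-0.2, 0.2, -0.5]
width: 0.0211
grip_force: 30.0
```

```bash
python3 - <<'E'
from h import *
im,d=snap('side'); s=r.read_state(); print(s['position'],s['wrist_force'],s['width'],s['tool_rot'])
cv2.imwrite('pics/s2.png',cv2.resize(im[160:270,190:320],None,fx=6,fy=5.4,interpolation=cv2.INTER_CUBIC))
im,d=snap('top'); cv2.imwrite('pics/t2.png',cv2.resize(im[150:270,150:290],None,fx=5,fy=5,interpolation=cv2.INTER_CUBIC))
E
```

```text
[0.54338317 0.26968768 0.17155155] [ 0.91895164 -0.0929863  -0.61244964] 0.02122406398237262 [-1.25816868e-04  7.06581518e-01  7.07631643e-01 -1.29604586e-05]
```

View pics/s2.png

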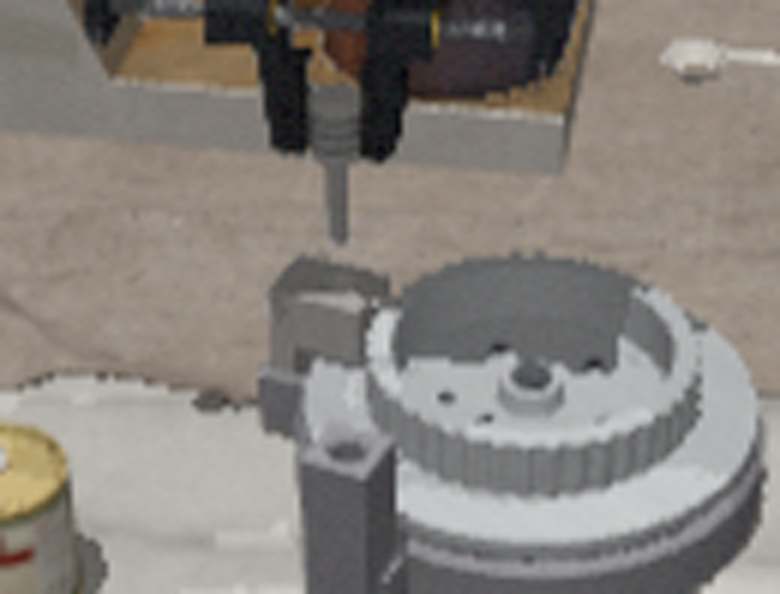

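The crop shows the pin held upright with its foot at crop (342,243). That is roughly above the bore, expected at crop (339,288), with the block top in shadow. I'll refine the bore and foot numerically.

```bash
python3 - <<'E'
from h import *
for n in('top','side'):
    P=np.load(f'/tmp/P{n}.npy')
    m=(abs(P[...,2]-.088)<.0045)&(np.hypot(P[...,0]-.545,P[...,1]-.269)<.03)
    m=cv2.morphologyEx(m.astype(np.uint8),cv2.MORPH_CLOSE,np.ones((3,3)))
    k=max(cv2.findContours(m,0,2)[0],key=cv2.contourArea).reshape(-1,2)
    q=np.array([onz(n,u,v,.088)[:2] for u,v in k])*1000
    a=np.arctan2(-.0248,.082); e=np.array([[np.cos(a),np.sin(a)],[-np.sin(a),np.cos(a)]])
    w=q@e.T; print(n,'rect',cv2.minAreaRect(q.astype(np.float32)),'radial/tang',w.min(0),w.max(0), 'tang mid->', (w.min(0)+w.max(0))/2)
    c=e@np.array([462.5,293.5]); print('centre r,t',c, 'bore expected r',c[0]+84, 'far face r',c[0]+99)
L=load('side'); P=cloud('side',L['d'])
S=P[160:215,235:258]; m=(S[...,2]>.115)&(S[...,2]<.155)&(abs(S[...,0]-.543)<.012)&(abs(S[...,1]-.27)<.02); q=S[m]; print('shank',len(q),np.median(q,0),q.mean(0))
for lo,hi in((.115,.125),(.125,.135),(.135,.15),(.162,.19)):
    S=P[150:215,235:258]; m=(S[...,2]>lo)&(S[...,2]<hi)&(abs(S[...,0]-.543)<.009)&(abs(S[...,1]-.27)<.02); q=S[m]; print(lo,len(q),q.mean(0))
vv,uu=np.nonzero((P[150:215,235:258,2]>.108)&(abs(P[150:215,235:258,1]-.27)<.02)); 
for v in range(190,208): 
    t=uu[vv+150==v]; print(v,len(t),t.mean()+235 if len(t) else '',end=' | ')
E
```

```text
top rect ((543.823486328125, 269.5374755859375), (32.018863677978516, 54.55595779418945), 77.61817932128906) radial/tang [415.62834919 397.55865558] [469.68801802 430.90150792] tang mid-> [442.65818361 414.23008175]
centre r,t [357.73135219 414.82138284] bore expected r 441.7313521896633 far face r 456.7313521896633
side rect ((543.553466796875, 271.576904296875), (35.03834533691406, 53.508148193359375), 74.71752166748047) radial/tang [414.6008171  399.86506109] [468.75351939 435.45295889] tang mid-> [441.67716825 417.65900999]
centre r,t [357.73135219 414.82138284] bore expected r 441.7313521896633 far face r 456.7313521896633
shank 57 [0.54251431 0.27371106 0.13382572] [0.543165   0.27356246 0.13404959]
0.115 17 [0.5429491  0.27282319 0.11926351]
0.125 13 [0.54371796 0.27396559 0.13059572]
0.135 20 [0.54324722 0.27368236 0.14240626]
0.162 77 [0.54242307 0.27877893 0.1765433 ]
190 11 247.27272727272728 | 191 4 245.5 | 192 4 245.5 | 193 4 245.5 | 194 4 245.5 | 195 4 245.5 | 196 4 245.5 | 197 4 245.5 | 198 4 245.5 | 199 4 245.5 | 200 4 245.5 | 201 4 245.5 | 202 4 245.5 | 203 5 246.0 | 204 5 246.0 | 205 3 246.0 | 206 0  | 207 0  |
```

The measured shank axis (0.5438, 0.2697) and the bore (0.544–0.5445, 0.270) agree to within 1 mm. I'll lower the pin while watching the force.

Emit:
{"name": "move_arm", "arguments": {
  "dp": [
    [0.5,0.3,-5],
    [0,0,-8],
    [0,0,-6],
    [0,0,-4],
    [0,0,-3],
    [0,0,-3],
    [0,0,-2],
    [0,0,-2],
    [0,0,0]
  ],
  "twist": [0,0,0,0,0,0,0,0,0]
}}

```text
clock: 5.92
position: [0.5441, 0.2688, 0.1383]
tool_rot: [-0.0, 0.707, 0.707, -0.0]
wrist_force: [1.1, -0.4, -0.9]
width: 0.0214
grip_force: 30.0
```

Emit:
{"name": "move_arm", "arguments": {
  "dp": [
    [0,0,-4],
    [0,0,-4],
    [0,0,-4],
    [0,0,-4],
    [0,0,-3],
    [0,0,-2],
    [0,0,-2],
    [0,0,0]
  ],
  "twist": [0,0,0,0,0,0,0,0]
}}

```text
clock: 6.58
position: [0.5441, 0.2688, 0.1152]
tool_rot: [-0.0, 0.707, 0.707, -0.0]
wrist_force: [-0.5, -1.0, -1.0]
width: 0.0211
grip_force: 30.0
```

Emit:
{"name": "move_arm", "arguments": {
  "dp": [
    [0,0,-1.5],
    [0,0,-1],
    [0,0,0]
  ],
  "twist": [0,0,0]
}}

```text
clock: 6.83
position: [0.5442, 0.2689, 0.1131]
tool_rot: [-0.0, 0.707, 0.707, -0.0]
wrist_force: [-1.0, -0.2, -0.9]
width: 0.0214
grip_force: 30.0
```

Emit:
{"name": "move_arm", "arguments": {
  "dp": [
    [0,0,0],
    [0,0,0],
    [0,0,0],
    [0,0,0],
    [0,0,5],
    [0,0,10],
    [0,0,15],
    [0,0,20],
    [0,0,20],
    [0,0,0]
  ],
  "twist": [0,0,0,0,0,0,0,0,0,0],
  "hand": 50
}}

```text
clock: 7.67
position: [0.547, 0.2698, 0.189]
tool_rot: [0.002, 0.707, 0.707, 0.004]
wrist_force: [1.7, 0.4, 0.6]
width: 0.0494
grip_force: 0.0
```

```bash
python3 - <<'E'
from h import *
im,d=snap('side'); s=r.read_state(); print(s['position'],s['wrist_force'],s['width'])
P=cloud('side',d); S=P[150:230,225:270]
m=(S[...,2]>.1)&(S[...,2]<.145)&(abs(S[...,0]-.544)<.016)&(abs(S[...,1]-.27)<.02); q=S[m]; print(len(q),q.mean(0),np.percentile(q[:,2],[80,90,95]))
top=q[(q[:,2]>.125)]; print(len(top),top.mean(0))
cv2.imwrite('pics/s3.png',cv2.resize(im[150:270,190:320],None,fx=5,fy=5,interpolation=cv2.INTER_CUBIC))
E
```

```text
[0.54622968 0.26945826 0.18677968] [-0.92165112  0.5179396   0.09359022] 0.05003018481846395
126 [0.54216406 0.2754966  0.12034841] [0.13080148 0.13172069 0.1322965 ]
55 [0.54267226 0.2730423  0.13019109]
```

View pics/s3.png

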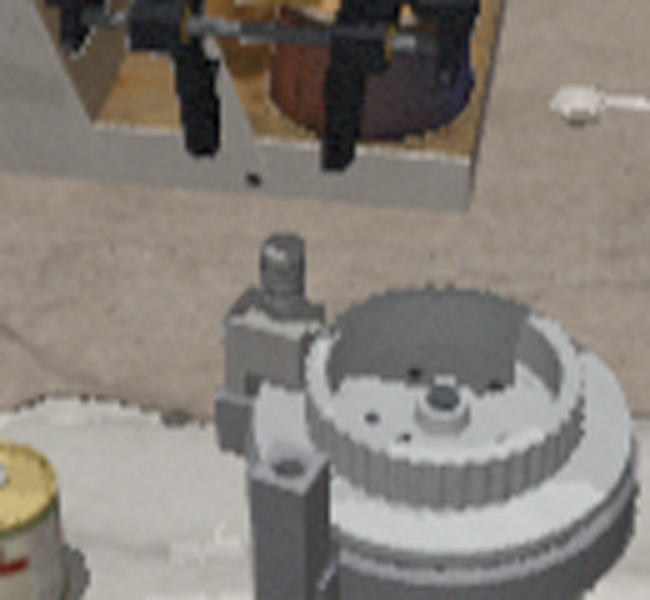

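The pin stands upright in the guide with its head top at ≈131 mm and the bore filled, so step 1 is met. Next I grip the rim on the side away from the guide, fingers closing radially.

Emit:
{"name": "move_arm", "arguments": {
  "dp": [
    [-15,0,0],
    [-27,0,0],
    [-30,0,0],
    [-30,0,0],
    [-22,0,0],
    [-13,-0.5,0],
    [0,0,-25],
    [0,0,-25],
    [0,0,-12],
    [0,0,0],
    [0,0,0]
  ],
  "twist": [0.07,0.07,0.07,0.07,0.07,0.066,0,0,0,0,0],
  "hand": 42
}}

```text
clock: 8.63
position: [0.4064, 0.2681, 0.1203]
tool_rot: [-0.001, 0.546, 0.838, -0.001]
wrist_force: [-1.1, -0.8, -0.9]
width: 0.0421
grip_force: 0.0
```

```bash
python3 - <<'E'
from h import *
im,d=snap('side'); s=r.read_state(); print(s['position'],s['tool_rot'],s['wrist_force'],s['moment'],s['width'])
cv2.imwrite('pics/s4.png',cv2.resize(im[150:270,200:350],None,fx=5,fy=5,interpolation=cv2.INTER_CUBIC))
E
```

```text
[0.40734439 0.26839265 0.12132156] [-1.07699209e-04  5.45876123e-01  8.37865876e-01 -1.43028649e-04] [-0.01257507 -0.15665102  0.3005648 ] [ 0.01431095 -0.10608109 -0.0308967 ] 0.042013344657183295
```

View pics/s4.png

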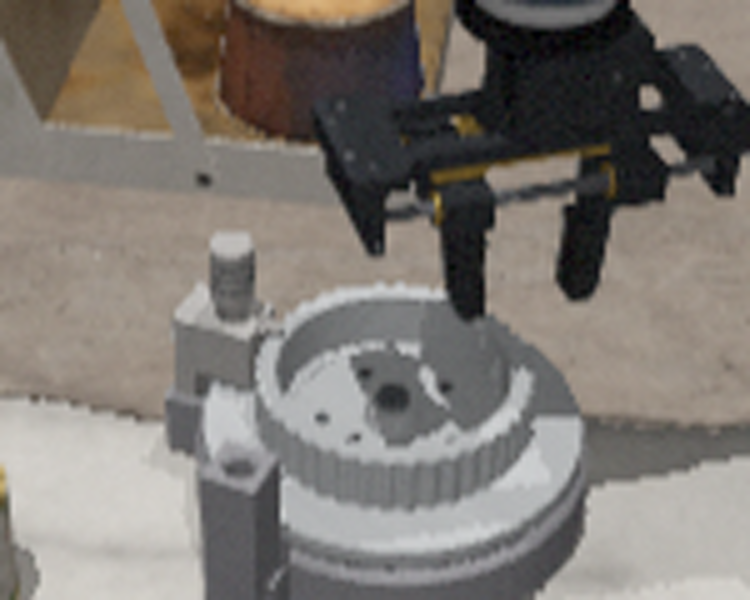

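The crop shows the fingers (tips at crop (470,315) and (578,297)) spanning the rim wall on the near side, with the gripper body clear of the pin. I'll go down and clamp.

Emit:
{"name": "move_arm", "arguments": {
  "dp": [
    [0,0,-15],
    [0,0,-15],
    [0,0,-12],
    [0,0,-7],
    [0,0,0],
    [0,0,0]
  ],
  "twist": [0,0,0,0,0,0]
}}

```text
clock: 9.18
position: [0.4078, 0.2686, 0.0728]
tool_rot: [0.0, 0.546, 0.838, 0.0]
wrist_force: [0.3, -0.4, -0.1]
width: 0.0421
grip_force: 0.0
```

Emit:
{"name": "move_arm", "arguments": {
  "dp": [
    [0,0,0],
    [0,0,0],
    [0,0,0],
    [0,0,0],
    [0,0,0]
  ],
  "twist": [0,0,0,0,0],
  "hand": 4
}}

```text
clock: 9.6
position: [0.4064, 0.2681, 0.0723]
tool_rot: [-0.001, 0.546, 0.838, -0.001]
wrist_force: [-11.1, -6.0, 9.8]
width: 0.0111
grip_force: 7.5
```

```bash
cat > arc.py <<'E'
import sys
from h import *
s=r.read_state(); C=np.array([.4625,.2932])
if len(sys.argv)>3: C=np.array([float(sys.argv[3]),float(sys.argv[4])])/1000
p=s['position'][:2]; q=s['tool_rot']; psi=np.arctan2(q[2]**2-q[1]**2,2*q[1]*q[2]); F=s['wrist_force']; d=p-C
print('t',s['clock'],'p',s['position'].round(4),'psi',psi.round(4),'th',(np.arctan2(d[1],d[0])%6.283).round(4),'r',np.hypot(*d).round(4),'F',F.round(1),'M',s['moment'].round(2),'w',s['width'])
print('Mz about axis', (d[0]*F[1]-d[1]*F[0]).round(3), '+', s['moment'][2].round(3))
# rows: n steps of dth cw, from the present nominal angle
n,dth=int(sys.argv[1]),float(sys.argv[2]); th=psi+np.pi; R=.061
P=[C+R*np.array([np.cos(th-k*dth),np.sin(th-k*dth)]) for k in range(n+1)]
D=np.diff(np.array(P),axis=0)*1000
print('dp',[[float(round(a,1)),float(round(b,1)),0] for a,b in D]); print('target',P[-1])
E
python3 arc.py 12 .06
```

```text
t 9.6 p [0.4064 0.2681 0.0723] psi 0.4162 th 3.5626 r 0.0614 F [-11.1  -6.    9.8] M [-0.89  1.63 -0.01] w 0.011120137489646851
Mz about axis 0.056 + -0.006
dp [[-1.4, 3.4, 0], [-1.2, 3.5, 0], [-1.0, 3.5, 0], [-0.7, 3.6, 0], [-0.5, 3.6, 0], [-0.3, 3.6, 0], [-0.1, 3.7, 0], [0.1, 3.7, 0], [0.3, 3.6, 0], [0.6, 3.6, 0], [0.8, 3.6, 0], [1.0, 3.5, 0]]
target [0.4042937  0.31144903]
```

Emit:
{"name": "move_arm", "arguments": {
  "dp": [
    [0,0,0],
    [0,0,0],
    [0,0,0]
  ],
  "twist": [0,0,0]
}}

```text
clock: 9.85
position: [0.4064, 0.268, 0.0724]
tool_rot: [-0.001, 0.546, 0.838, -0.001]
wrist_force: [-5.5, -2.1, 6.8]
width: 0.0103
grip_force: 29.7
```

```bash
python3 arc.py 12 .06|head -2
```

```text
t 9.85 p [0.4064 0.268  0.0724] psi 0.4161 th 3.5637 r 0.0615 F [-5.5 -2.1  6.8] M [-0.5   0.62 -0.1 ] w 0.01034545769909658
Mz about axis -0.02 + -0.103
```

Emit:
{"name": "move_arm", "arguments": {
  "dp": [
    [-1.4,3.4,0],
    [-1.2,3.5,0],
    [-1.0,3.5,0],
    [-0.7,3.6,0],
    [-0.5,3.6,0],
    [-0.3,3.6,0],
    [-0.1,3.7,0],
    [0.1,3.7,0],
    [0.3,3.6,0],
    [0.6,3.6,0],
    [0.8,3.6,0],
    [1.0,3.5,0]
  ],
  "twist": [-0.06,-0.06,-0.06,-0.06,-0.06,-0.06,-0.06,-0.06,-0.06,-0.06,-0.06,-0.06]
}}

```text
clock: 10.85
position: [0.4043, 0.3108, 0.0724]
tool_rot: [0.0, 0.807, 0.591, -0.001]
wrist_force: [-2.7, -4.1, 5.0]
width: 0.0104
grip_force: 29.7
```

```bash
python3 arc.py 12 .02; python3 - <<'E'
from h import *
im,d=snap('top'); P=cloud('top',d)
im2,d2=snap('side')
a=cv2.resize(im[170:250,160:260],(500,400),interpolation=cv2.INTER_CUBIC); b=cv2.resize(im2[170:270,215:290],(300,400),interpolation=cv2.INTER_CUBIC)
cv2.imwrite('pics/m5.png',np.hstack([a,b]))
E
```

```text
t 10.85 p [0.4043 0.3108 0.0724] psi -0.3067 th 2.8483 r 0.0608 F [-2.7 -4.1  5. ] M [-0.7   0.34 -0.01] w 0.010425155742942923
Mz about axis 0.286 + -0.012
dp [[0.4, 1.2, 0], [0.4, 1.2, 0], [0.4, 1.1, 0], [0.4, 1.1, 0], [0.5, 1.1, 0], [0.5, 1.1, 0], [0.5, 1.1, 0], [0.5, 1.1, 0], [0.6, 1.1, 0], [0.6, 1.1, 0], [0.6, 1.1, 0], [0.6, 1.0, 0]]
target [0.41039143 0.32491272]
```

View pics/m5.png

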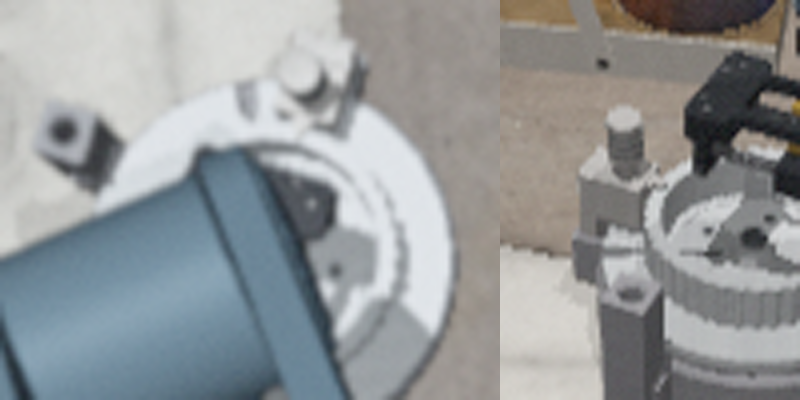

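The wheel is turning: the notch now shows at top-crop (250,98), i.e. pixel ≈(210,189.5), still short of the guide. I'll work out the remaining angle.

```bash
python3 - <<'E'
from h import *
C=np.array([.4625,.2932])
for uv in ((209.8,189.2),(190.6,198.4)):
    q=onz('top',*uv,.052)[:2]; e=q-C; print(q,np.hypot(*e),'ahead of guide',np.arctan2(e[1],e[0])+.284)
g=cv2.cvtColor(load('top')['im'],cv2.COLOR_BGR2GRAY); print(g[183:198,200:222])
E
```

```text
[0.54438525 0.30255366] 0.08241775179576319 ahead of guide 0.39773593597905693
[0.52062691 0.35059577] 0.08168850790148342 ahead of guide 1.0630692641000086
[[215 213 215 218 217 216 215 216 216 217 218 218 212 203 195 197 205 210
  210 213 215 215]
 [213 213 216 217 216 216 215 214 215 216 214 214 210 200 195 199 209 212
  211 214 217 218]
 [213 212 214 216 216 215 213 210 209 204 197 201 205 201 199 196 206 215
  214 217 218 220]
 [211 210 212 211 211 211 203 187 181 175 176 198 213 217 213 205 197 209
  215 218 217 218]
 [208 206 210 208 216 218 207 171 161 163 175 203 223 225 224 213 190 189
  201 209 204 193]
 [207 212 218 218 223 226 216 176 163 174 181 203 224 227 227 219 200 176
  164 163 157 138]
 [218 223 225 226 227 228 220 179 161 169 177 200 222 228 225 221 214 197
  159 118  97  86]
 [225 226 227 227 226 227 222 188 152 164 175 197 222 227 222 218 216 213
  194 151 112  96]
 [227 226 227 227 227 228 224 197 155 162 178 197 222 225 213 201 201 209
  209 193 161 127]
 [227 227 227 227 227 227 225 211 173 163 174 201 221 225 212 179 160 177
  194 203 194 166]
 [226 227 226 226 226 227 227 222 204 181 177 208 221 224 218 189 153 159
  188 211 213 200]
 [227 224 221 220 224 227 227 226 221 209 202 218 224 224 224 213 202 201
  209 219 218 209]
 [225 219 217 214 218 220 225 227 227 224 222 224 226 226 227 226 224 224
  222 220 213 196]
 [219 217 214 214 214 216 220 224 228 226 225 224 223 223 226 225 225 227
  226 216 204 206]
 [213 211 212 214 216 213 214 216 219 214 208 202 198 202 207 210 212 220
  220 207 210 220]]
```

```bash
python3 arc.py 12 .025|tail -2
```

```text
dp [[0.5, 1.4, 0], [0.5, 1.4, 0], [0.5, 1.4, 0], [0.6, 1.4, 0], [0.6, 1.4, 0], [0.7, 1.4, 0], [0.7, 1.4, 0], [0.7, 1.3, 0], [0.8, 1.3, 0], [0.8, 1.3, 0], [0.8, 1.3, 0], [0.9, 1.3, 0]]
target [0.41231968 0.32788336]
```

Emit:
{"name": "move_arm", "arguments": {
  "dp": [
    [0.5,1.4,0],
    [0.5,1.4,0],
    [0.6,1.4,0],
    [0.6,1.4,0],
    [0.6,1.4,0],
    [0.7,1.4,0],
    [0.7,1.4,0],
    [0.7,1.3,0],
    [0.8,1.3,0],
    [0.8,1.3,0],
    [0.8,1.3,0],
    [0.8,1.3,0]
  ],
  "twist": [-0.025,-0.025,-0.025,-0.025,-0.025,-0.025,-0.025,-0.025,-0.025,-0.025,-0.025,-0.025]
}}

```text
clock: 11.95
position: [0.4125, 0.3271, 0.0724]
tool_rot: [0.0, 0.885, 0.465, -0.001]
wrist_force: [-3.4, -3.2, 5.1]
width: 0.0106
grip_force: 29.7
```

```bash
python3 arc.py 12 .008; cat > pin.py <<'E'
from h import *
im,d=snap('top'); P=cloud('top',d); S=P[170:200,205:235]; m=(S[...,2]>.1)&(S[...,2]<.145)
q=S[m]; print('top: head z med',np.median(q[q[:,2]>np.percentile(q[:,2],30)][:,2]) if len(q) else None,len(q))
im,d=snap('side'); P=cloud('side',d); S=P[170:235,230:262]; m=(S[...,2]>.094)&(S[...,2]<.145)&(abs(S[...,0]-.544)<.014)&(abs(S[...,1]-.27)<.02)
q=S[m]; print('side: z p80,p95',np.percentile(q[:,2],[80,95]).round(4),len(q), 'xy',q.mean(0)[:2])
E
python3 pin.py; python3 - <<'E'
from h import *
g=cv2.cvtColor(load('top')['im'],cv2.COLOR_BGR2GRAY); print(g[183:198,204:230])
E
```

```text
t 11.95 p [0.4125 0.3271 0.0724] psi -0.6032 th 2.5461 r 0.0604 F [-3.4 -3.2  5.1] M [-0.66  0.47 -0.08] w 0.010591176591500112
Mz about axis 0.278 + -0.082
dp [[0.3, 0.4, 0], [0.3, 0.4, 0], [0.3, 0.4, 0], [0.3, 0.4, 0], [0.3, 0.4, 0], [0.3, 0.4, 0], [0.3, 0.4, 0], [0.3, 0.4, 0], [0.3, 0.4, 0], [0.3, 0.4, 0], [0.3, 0.4, 0], [0.3, 0.4, 0]]
target [0.4158143  0.33246124]
top: head z med 0.13148558217711515 86
side: z p80,p95 [0.1304 0.132 ] 132 xy [0.54257825 0.27756217]
[[218 218 216 216 217 218 219 218 215 204 195 196 207 212 211 214 216 217
  213 199 174 201 210 212 212 198]
 [218 218 217 217 216 216 214 215 212 200 196 199 211 212 215 215 217 218
  217 196 148 176 209 219 212 177]
 [216 216 213 214 214 211 205 203 205 202 198 197 207 215 215 217 220 221
  215 181 117 145 202 214 208 154]
 [212 213 212 209 214 217 214 213 217 217 214 205 197 209 217 217 218 218
  201 152  91 121 175 189 188 135]
 [217 220 219 218 221 225 226 224 226 226 226 215 189 187 201 208 204 192
  161 109  83 114 141 153 152 116]
 [225 227 227 225 227 227 228 229 228 227 227 221 202 177 165 167 159 136
  102  
[... 309 characters left out ...]
93 160 130
  124 130 139 163 184 159 125 137]
 [228 227 229 227 228 227 228 227 226 226 214 180 161 177 195 205 194 168
  153 149 165 194 199 151 126 143]
 [227 227 228 227 227 227 227 227 225 224 220 190 155 160 189 212 216 202
  188 175 188 205 193 141 136 148]
 [229 229 228 228 228 228 227 226 224 225 225 215 203 203 211 219 220 210
  183 158 168 174 157 124 139 153]
 [226 225 226 227 228 229 227 228 228 228 227 227 225 225 223 220 214 198
  167 141 135 126 116 122 142 164]
 [205 199 208 218 225 227 227 224 225 224 226 227 227 229 227 216 205 207
  203 189 179 158 130 136 146 173]
 [164 147 160 181 202 210 211 202 200 202 209 211 215 222 219 209 210 223
  226 219 215 204 175 162 163 184]]
```

Emit:
{"name": "move_arm", "arguments": {
  "dp": [
    [0.3,0.4,0],
    [0.3,0.4,0],
    [0.3,0.4,0],
    [0.3,0.4,0],
    [0.3,0.4,0],
    [0.3,0.4,0],
    [0.3,0.4,0],
    [0.3,0.4,0]
  ],
  "twist": [-0.008,-0.008,-0.008,-0.008,-0.008,-0.008,-0.008,-0.008]
}}

```text
clock: 12.72
position: [0.4148, 0.3302, 0.0724]
tool_rot: [0.0, 0.9, 0.437, -0.001]
wrist_force: [-2.7, -3.5, 6.4]
width: 0.0107
grip_force: 29.7
```

```bash
python3 arc.py 12 .008; python3 pin.py
```

```text
t 12.7167 p [0.4148 0.3302 0.0724] psi -0.6665 th 2.481 r 0.0604 F [-2.7 -3.5  6.4] M [-0.56  0.58 -0.06] w 0.010688395549052746
Mz about axis 0.269 + -0.057
dp [[0.3, 0.4, 0], [0.3, 0.4, 0], [0.3, 0.4, 0], [0.3, 0.4, 0], [0.3, 0.4, 0], [0.3, 0.4, 0], [0.3, 0.4, 0], [0.3, 0.4, 0], [0.3, 0.4, 0], [0.3, 0.4, 0], [0.3, 0.4, 0], [0.3, 0.4, 0]]
target [0.4183903  0.33533472]
top: head z med 0.13186328366527722 86
side: z p80,p95 [0.1305 0.1318] 133 xy [0.54264528 0.27764697]
```

Emit:
{"name": "move_arm", "arguments": {
  "dp": [
    [0.3,0.4,0],
    [0.3,0.4,0],
    [0.3,0.4,0],
    [0,0,0]
  ],
  "twist": [-0.008,-0.008,-0.008,0]
}}

```text
clock: 13.15
position: [0.4158, 0.3315, 0.0724]
tool_rot: [0.0, 0.905, 0.426, -0.001]
wrist_force: [-2.8, -3.8, 5.9]
width: 0.0102
grip_force: 29.7
```

```bash
python3 arc.py 1 .008; python3 pin.py
```

```text
t 13.15 p [0.4158 0.3315 0.0724] psi -0.6905 th 2.4546 r 0.0604 F [-2.8 -3.8  5.9] M [-0.52  0.5  -0.11] w 0.010186600342142253
Mz about axis 0.282 + -0.112
dp [[0.3, 0.4, 0]]
target [0.41578706 0.33242884]
top: head z med 0.13105987078701586 86
side: z p80,p95 [0.1299 0.1314] 130 xy [0.54290547 0.27760969]
```

Emit:
{"name": "move_arm", "arguments": {
  "dp": [
    [0.3,0.4,0],
    [0.3,0.4,0],
    [0,0,0]
  ],
  "twist": [-0.008,-0.008,0]
}}

```text
clock: 13.5
position: [0.4165, 0.3322, 0.0724]
tool_rot: [0.0, 0.908, 0.419, -0.001]
wrist_force: [-2.4, -3.2, 5.0]
width: 0.0105
grip_force: 29.8
```

```bash
python3 arc.py 1 .008; python3 pin.py
```

```text
t 13.5 p [0.4165 0.3322 0.0724] psi -0.7066 th 2.4379 r 0.0603 F [-2.4 -3.2  5. ] M [-0.55  0.47 -0.12] w 0.010488215781903737
Mz about axis 0.239 + -0.118
dp [[0.3, 0.4, 0]]
target [0.41642323 0.33317413]
top: head z med 0.1212255488187175 74
side: z p80,p95 [0.1199 0.1215] 111 xy [0.54248342 0.27501914]
```

The pin dropped home, with its head top now at ≈121 mm. Now I turn on gently, watching the moment about the axis (target ≈0.6 N m).

Emit:
{"name": "move_arm", "arguments": {
  "dp": [
    [0.3,0.4,0],
    [0,0,0]
  ],
  "twist": [-0.008,0]
}}

```text
clock: 13.77
position: [0.4168, 0.3326, 0.0724]
tool_rot: [0.0, 0.91, 0.415, -0.001]
wrist_force: [-3.2, -3.9, 5.7]
width: 0.0102
grip_force: 29.8
```

```bash
python3 arc.py 1 .008
```

```text
t 13.7667 p [0.4168 0.3326 0.0724] psi -0.7146 th 2.4298 r 0.0603 F [-3.2 -3.9  5.7] M [-0.61  0.44 -0.16] w 0.010184411946057396
Mz about axis 0.308 + -0.157
dp [[0.3, 0.4, 0]]
target [0.41674264 0.33353936]
```

Emit:
{"name": "move_arm", "arguments": {
  "dp": [
    [0.2,0.2,0],
    [0,0,0]
  ],
  "twist": [-0.004,0]
}}

```text
clock: 13.93
position: [0.417, 0.3328, 0.0724]
tool_rot: [0.0, 0.911, 0.413, -0.001]
wrist_force: [-2.4, -3.9, 4.7]
width: 0.0101
grip_force: 29.8
```

```bash
python3 arc.py 1 .004
```

```text
t 13.9333 p [0.417  0.3328 0.0724] psi -0.7183 th 2.4258 r 0.0603 F [-2.4 -3.9  4.7] M [-0.6   0.48 -0.07] w 0.01011384672306463
Mz about axis 0.274 + -0.073
dp [[0.2, 0.2, 0]]
target [0.41673365 0.33352916]
```

Emit:
{"name": "move_arm", "arguments": {
  "dp": [
    [0.2,0.2,0],
    [0,0,0]
  ],
  "twist": [-0.004,0]
}}

```text
clock: 14.1
position: [0.4172, 0.3329, 0.0724]
tool_rot: [0.0, 0.911, 0.412, -0.001]
wrist_force: [-3.0, -3.8, 6.9]
width: 0.0104
grip_force: 29.8
```

```bash
python3 arc.py 1 .004|head -2
```

```text
t 14.1 p [0.4172 0.3329 0.0724] psi -0.7224 th 2.4218 r 0.0603 F [-3.  -3.8  6.9] M [-0.63  0.52 -0.07] w 0.010415206498234275
Mz about axis 0.291 + -0.069
```

Emit:
{"name": "move_arm", "arguments": {
  "dp": [
    [0.2,0.2,0],
    [0,0,0]
  ],
  "twist": [-0.004,0]
}}

```text
clock: 14.27
position: [0.4173, 0.3331, 0.0724]
tool_rot: [0.0, 0.912, 0.41, -0.001]
wrist_force: [-3.6, -3.2, 5.9]
width: 0.0107
grip_force: 29.8
```

```bash
python3 arc.py 1 .004|head -2
```

```text
t 14.2667 p [0.4173 0.3331 0.0724] psi -0.7263 th 2.4177 r 0.0603 F [-3.6 -3.2  5.9] M [-0.69  0.48 -0.16] w 0.010728757232182579
Mz about axis 0.288 + -0.156
```

Emit:
{"name": "move_arm", "arguments": {
  "dp": [
    [0.2,0.2,0],
    [0,0,0],
    [0,0,0]
  ],
  "twist": [-0.004,0,0]
}}

```text
clock: 14.52
position: [0.4175, 0.3333, 0.0724]
tool_rot: [0.0, 0.913, 0.408, -0.001]
wrist_force: [-3.7, -4.8, 6.0]
width: 0.0101
grip_force: 29.8
```

```bash
python3 arc.py 1 .004|head -2
```

```text
t 14.5167 p [0.4175 0.3333 0.0724] psi -0.7302 th 2.4138 r 0.0603 F [-3.7 -4.8  6. ] M [-0.7   0.52 -0.11] w 0.010084768751153012
Mz about axis 0.364 + -0.108
```

Emit:
{"name": "move_arm", "arguments": {
  "dp": [
    [0.2,0.2,0],
    [0,0,0],
    [0,0,0]
  ],
  "twist": [-0.004,0,0]
}}

```text
clock: 14.77
position: [0.4177, 0.3335, 0.0724]
tool_rot: [0.0, 0.914, 0.406, -0.001]
wrist_force: [-4.1, -4.2, 6.2]
width: 0.0105
grip_force: 29.8
```

```bash
python3 arc.py 1 .004|head -2
```

```text
t 14.7667 p [0.4177 0.3335 0.0724] psi -0.7342 th 2.4086 r 0.0603 F [-4.1 -4.2  6.2] M [-0.61  0.52 -0.11] w 0.010517602202484896
Mz about axis 0.353 + -0.106
```

Emit:
{"name": "move_arm", "arguments": {
  "dp": [
    [0.2,0.2,0],
    [0,0,0],
    [0,0,0]
  ],
  "twist": [-0.004,0,0]
}}

```text
clock: 15.02
position: [0.4178, 0.3336, 0.0724]
tool_rot: [0.0, 0.915, 0.404, -0.001]
wrist_force: [-3.6, -4.0, 6.0]
width: 0.0105
grip_force: 29.8
```

```bash
python3 arc.py 1 .004|head -2
```

```text
t 15.0167 p [0.4178 0.3336 0.0724] psi -0.7381 th 2.406 r 0.0603 F [-3.6 -4.   6. ] M [-0.66  0.58 -0.09] w 0.010474073616641903
Mz about axis 0.324 + -0.094
```

Emit:
{"name": "move_arm", "arguments": {
  "dp": [
    [0.1,0.2,0],
    [0,0,0],
    [0,0,0]
  ],
  "twist": [-0.004,0,0]
}}

```text
clock: 15.27
position: [0.4178, 0.3337, 0.0724]
tool_rot: [0.0, 0.915, 0.403, -0.001]
wrist_force: [-3.0, -5.0, 7.4]
width: 0.01
grip_force: 29.7
```

```bash
python3 arc.py 1 .004|head -2
```

```text
t 15.2667 p [0.4178 0.3337 0.0724] psi -0.742 th 2.4045 r 0.0603 F [-3.  -5.   7.4] M [-0.79  0.62 -0.07] w 0.010042836642230215
Mz about axis 0.344 + -0.066
```

Emit:
{"name": "move_arm", "arguments": {
  "dp": [
    [0.2,0.2,0],
    [0,0,0],
    [0,0,0]
  ],
  "twist": [-0.004,0,0]
}}

```text
clock: 15.52
position: [0.4179, 0.3338, 0.0724]
tool_rot: [0.0, 0.916, 0.401, -0.001]
wrist_force: [-4.6, -5.8, 7.5]
width: 0.0105
grip_force: 29.7
```

```bash
python3 arc.py 1 .004|head -2; python3 - <<'E'
from h import *
E
```

```text
t 15.5167 p [0.4179 0.3338 0.0724] psi -0.746 th 2.4028 r 0.0603 F [-4.6 -5.8  7.5] M [-0.87  0.68 -0.04] w 0.010533384178319768
Mz about axis 0.442 + -0.037
```

Emit:
{"name": "move_arm", "arguments": {
  "dp": [
    [0.2,0.2,0],
    [0,0,0],
    [0,0,0]
  ],
  "twist": [-0.004,0,0]
}}

```text
clock: 15.77
position: [0.418, 0.3338, 0.0724]
tool_rot: [0.001, 0.917, 0.399, -0.002]
wrist_force: [-5.0, -6.1, 8.0]
width: 0.01
grip_force: 29.7
```

```bash
python3 arc.py 1 .004|head -2; python3 pin.py
```

```text
t 15.7667 p [0.418  0.3338 0.0724] psi -0.7498 th 2.4017 r 0.0603 F [-5.  -6.1  8. ] M [-1.    0.73 -0.03] w 0.010004307184245062
Mz about axis 0.473 + -0.03
top: head z med 0.121656473819299 75
side: z p80,p95 [0.1201 0.1215] 113 xy [0.54243524 0.27589218]
```

Emit:
{"name": "move_arm", "arguments": {
  "dp": [
    [0.2,0.2,0],
    [0,0,0],
    [0,0,0]
  ],
  "twist": [-0.004,0,0]
}}

```text
clock: 16.12
position: [0.418, 0.3339, 0.0723]
tool_rot: [0.001, 0.918, 0.397, -0.002]
wrist_force: [-5.0, -7.9, 10.2]
width: 0.0102
grip_force: 29.7
```

```bash
python3 arc.py 1 .004|head -2
```

```text
t 16.1167 p [0.418  0.3339 0.0723] psi -0.7537 th 2.4006 r 0.0603 F [-5.  -7.9 10.2] M [-1.12  0.88  0.  ] w 0.010238917883820569
Mz about axis 0.554 + 0.005
```

Emit:
{"name": "move_arm", "arguments": {
  "dp": [
    [0.1,0.2,0],
    [0,0,0],
    [0,0,0]
  ],
  "twist": [-0.002,0,0]
}}

```text
clock: 16.37
position: [0.418, 0.334, 0.0724]
tool_rot: [0.001, 0.918, 0.396, -0.002]
wrist_force: [-5.8, -7.4, 10.4]
width: 0.0103
grip_force: 29.7
```

```bash
python3 arc.py 1 .004|head -2
```

```text
t 16.3667 p [0.418  0.334  0.0724] psi -0.7556 th 2.3995 r 0.0603 F [-5.8 -7.4 10.4] M [-1.2   0.9   0.02] w 0.01028393417803776
Mz about axis 0.564 + 0.016
```

Emit:
{"name": "move_arm", "arguments": {
  "dp": [
    [0.1,0.1,0],
    [0,0,0],
    [0,0,0],
    [0,0,0],
    [0,0,0],
    [0,0,0],
    [0,0,0],
    [0,0,0],
    [0,0,0]
  ],
  "twist": [-0.002,0,0,0,0,0,0,0,0]
}}

```text
clock: 17.12
position: [0.4181, 0.334, 0.0723]
tool_rot: [0.001, 0.918, 0.396, -0.002]
wrist_force: [-7.2, -7.8, 10.0]
width: 0.0103
grip_force: 29.7
```

```bash
python3 arc.py 1 .004|head -2; sed -n 1p /dev/null; python3 - <<'E'
from h import *
C=np.array([.4625,.2932])
for i in range(3):
    snapshot('side'); s=r.read_state(); d=s['position'][:2]-C; F=s['wrist_force']; print((d[0]*F[1]-d[1]*F[0]+s['moment'][2]).round(3))
E
```

```text
t 17.1167 p [0.4181 0.334  0.0723] psi -0.7575 th 2.399 r 0.0603 F [-7.2 -7.8 10. ] M [-1.23  0.92  0.1 ] w 0.01028828544149057
Mz about axis 0.641 + 0.104
0.626
0.699
0.619
```

The moment of ≈0.65 N m means about 5 N on the pin, held for nearly a second. Now I release and lift off.

Emit:
{"name": "move_arm", "arguments": {
  "dp": [
    [0,0,0],
    [0,0,0],
    [0,0,0],
    [0,0,0],
    [0,0,3],
    [0,0,12],
    [0,0,20],
    [0,0,30],
    [0,0,30],
    [0,0,20],
    [0,0,10],
    [0,0,0]
  ],
  "twist": [0,0,0,0,0,0,0,0,0,0,0,0],
  "hand": 40
}}

```text
clock: 18.27
position: [0.4208, 0.3364, 0.2006]
tool_rot: [-0.0, 0.919, 0.395, 0.003]
wrist_force: [0.6, 0.1, 0.7]
width: 0.0401
grip_force: 0.0
```

Emit:
{"name": "move_arm", "arguments": {
  "dp": [
    [-20,-30,0],
    [-20,-35,0],
    [0,-40,0],
    [0,-40,0],
    [0,-40,0],
    [0,-40,0],
    [0,0,0],
    [0,0,0]
  ],
  "twist": [0,0,0,0,0,0,0,0]
}}

```text
clock: 18.93
position: [0.3788, 0.1085, 0.1961]
tool_rot: [-0.0, 0.92, 0.392, -0.001]
wrist_force: [0.3, 0.3, 0.9]
width: 0.0401
grip_force: 0.0
```

```bash
python3 arc.py 1 .004|head -1; python3 pin.py; python3 - <<'E'
from h import *
im=load('top')['im'];im2=load('side')['im']
a=cv2.resize(im[130:270,120:260],(400,400),interpolation=cv2.INTER_CUBIC); b=cv2.resize(im2[170:270,215:315],(400,400),interpolation=cv2.INTER_CUBIC)
cv2.imwrite('pics/m6.png',np.hstack([a,b]))
E
```

```text
t 18.9333 p [0.3788 0.1085 0.1961] psi -0.7657 th 4.2868 r 0.2028 F [0.3 0.3 0.9] M [-0.   -0.01  0.03] w 0.04006238156451133
top: head z med 0.12126675717756386 77
side: z p80,p95 [0.1204 0.1215] 112 xy [0.54231589 0.27603796]
```

View pics/m6.png

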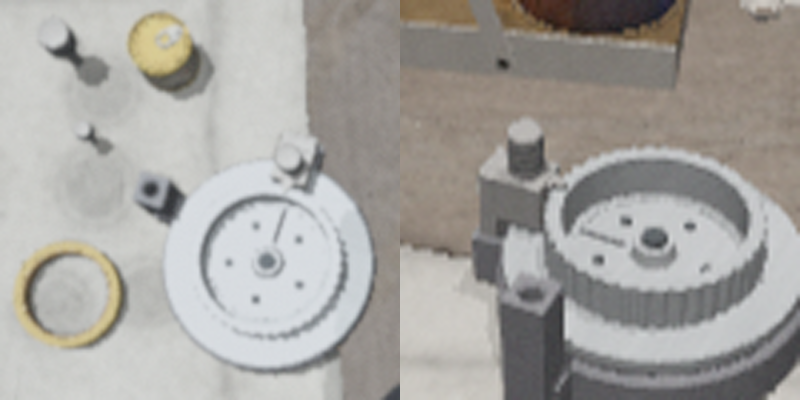

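The mark (top-crop (285,210)→(272,243)) points at the pointer. The pin's head rests on the block, and nothing else has moved. Handing in.

```bash
python3 -c "
from plant import r; print(r.finish_job())"
```

```text
the job is handed in; nothing more can be done
None
```

The job is handed in at about 19 s: the pin has dropped home with the mark at the pointer, the pulley was pressed on it at about 5 N (worked out from the wrist force) and released, and the surroundings look unmoved; no verdict was returned.

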